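# Pin the funnel's gate to its lever and hold it half open

## Task

Take the yellow-knobbed steel pin out of the wooden brush block and put it all the way down through the gate's fork and the lever's eye, so that the hand lever works the slide gate under the tin funnel again. Then swing the lever by its upright black handle and hold the gate half open for the pour, its red pointer inside the green band; do not open it much past the band, or the crock will flood. The lever springs shut when let go, so finish while still holding the handle there, and leave the pencil, pestle, clay wing and skeleton musician where they are.

Things in the scene. Friction and masses are not known exactly. Their poses are not given: they have to be found in the camera images.
- ledge: Fixed lime-plastered brick ledge on the table, 320 mm (its x) by 740 mm (its y), flat top 170 mm above the table; origin on the table under its middle; turned by a few degrees. It carries all that is listed here. On it, fixed, at ledge x, y in mm: slide-gate body and funnel (0, -85) over a clay crock, lever pivot post (70, 50; 50 mm high), lever stop post (36, 30; 41 mm high).
- funnel_rim (a point): Centre of the mouth of the fixed, dented tin funnel: 140 mm wide, its rim 92 mm above the ledge top. It stands on the aluminium gate body (90 x 96 mm, 33 mm high).
- pin: Loose steel clevis pin, upright in one of the two end holes of the brush block. Origin at the foot of the shank, z axis up to the knob. Shank 10 mm thick, 38 mm long, chamfered foot; then a 19 mm collar, 4 mm thick (38 to 42 mm above the origin); then a plain round yellow knob 22 mm thick, 30 mm tall (42 to 72 mm). About 70 g. In the block its collar rests on the block's top.
- pin_collar (a point): Centre of the underside of the pin's collar, 38 mm above the pin's foot. With the pin fully home it coincides with fork_hole.
- brush_block: Fixed light-wood block, 160 mm (its x) by 62 mm (its y) and 50 mm high, standing on the ledge with its origin in the middle of its underside. Three upright 13 mm holes, 42 mm deep, on its long midline at x -50, 0 and +50 mm: the pin stands in one end hole, the red pencil in the other, the middle one is empty.
- fork_hole (a point): Centre of the upper mouth of the gate's fork hole, 44 mm above the ledge top; moves with the gate; axes parallel to the ledge's. Fork: two steel tines, 40 mm (x) by 36 mm (y), 6 mm thick, 10 mm apart, with upright 12.5 mm round holes. The lever's flat lies between them; its 12.5 x 26 mm slot lines up when gate and lever are at 0. The pin goes down until its collar rests on top.
- gate (a joint): Travel in m of the gate blade with its fork and red pointer: 0 shut (start), 0.040 wide open, towards the ledge's +y. The green band on the guide rail runs from 0.014 to 0.026; half open is 0.020. The blade has light friction (about 1 N) and no spring: it follows the lever through the pin, with up to about 3 mm of play.
- lever (a joint): Swing in rad about the upright pivot: 0 at its stop (start), at most 0.52; grows as the handle moves to the ledge's +y (clockwise from above). A spring pulls it to 0: 0.63 N m at 0, rising 2.5 N m per rad, so about 4 N at the handle at first and 8 N at half open. Pinned, gate travel = 70 mm x tan(swing): half open is a swing of 0.278, the handle 47 mm from its start.
- lever_pivot (a point): Point on the lever's pivot axis, at the top face of the lever (36 mm above the ledge top). The lever points from here along the ledge's -x at 0; pin slot 70 mm and handle 170 mm from the axis.
- handle: Upright round black handle, turning freely on its own axis, on the free end of the lever, 22 mm diameter (25 mm at its ball top), from 36 mm to 98 mm above the ledge top; origin at its foot on the lever's upper face. Moves with the lever, can be gripped from above.
- handle_grip (a point): Point on the handle's axis at mid height, 72 mm above the ledge top, to grip or push.
- pencil: Stubby red wooden pencil, 10 mm thick, 89 mm long, standing in an end hole of the brush block, 47 mm of it above the block; origin at its foot. Leave alone.
- pestle: White ceramic pestle, 106 mm tall, 46 mm at its foot, standing upright on the ledge between the robot and the funnel; origin under its foot. Leave alone.
- wing: Broken terracotta angel wing, about 160 x 75 mm and 18 mm thick, lying on the ledge; origin at its broken root, on the ledge. Leave alone.
- skeleton: Cracked clay skeleton musician with a hat and a guitar, 116 mm tall on a 62 mm square foot, standing on the ledge to the right of the funnel; origin under its foot. Leave alone.
Things that resemble listed ones, but are neither listed nor needed, are in the scene too. There is more than one size of the pin; the one meant has the size given above.

How it is judged:
On the way:
1. the pin is fully home through the fork and the lever, with the gate still shut (z of pin_collar in the frame of fork_hole between -0.004 and 0.004 m and horizontal distance between pin_collar and fork_hole below 0.003 m and angle between pin's own z axis and vertical below 0.15 rad and value of joint gate below 0.006 m), for 0.2 s.
At the end, for the whole second after the job is handed in: The gate stands half open (travel 14 to 26 mm, the pointer in the green band) through the last second, the pin fully home (collar within 4 mm of the fork's top, within 3 mm of its centre, upright), and the robot's fingers press on the lever's handle with more than 1 N (value of joint gate between 0.014 and 0.026 m and z of pin_collar in the frame of fork_hole between -0.004 and 0.004 m and horizontal distance between pin_collar and fork_hole below 0.003 m and angle between pin's own z axis and vertical below 0.15 rad and contact force between the fingers and handle above 1 N); the arm keeps its last pose, push and grip.
It fails at once if the gate is opened far past the green band (over 32 mm) (value of joint gate above 0.032 m).
It fails at once if the pencil is pulled out or disturbed (moved over 20 mm) (distance of pencil from where it was at the start of the episode above 0.02 m).
It fails at once if the pestle is knocked over or shifted (over 20 mm) (distance of pestle from where it was at the start of the episode above 0.02 m or angle between pestle's own z axis and vertical above 0.35 rad).
It fails at once if the clay wing is shifted (over 20 mm) (distance of wing from where it was at the start of the episode above 0.02 m).
It fails at once if the skeleton musician is knocked over or shifted (over 20 mm) (distance of skeleton from where it was at the start of the episode above 0.02 m or angle between skeleton's own z axis and vertical above 0.35 rad).
It also fails if it takes over 58 s, if anything falls off the work surface, if the arm or the gripper's body presses on something with over 40 N, if the wrist force passes 120 N, or if a joint passes its speed limit or range.

## Robot

A 7-joint arm with a two-finger parallel gripper is mounted at the origin on the work surface. World frame = base frame: x ahead of the robot, y to its left, z up, the work surface at z = 0. Lengths are in m, angles in rad, forces in N, time in s.
With the tool pointing down it reaches from about 0.425 to 0.95 m from the base axis. Payload 4.7 kg.
Tool frame: the origin (TCP) lies midway between the tips of the shut fingers; the grasp point (between the pads) lies 19 mm behind it (robot.grip_depth is the distance from the TCP to the grasp point, in m); z points along the fingers, y is the line along which they close (so a half turn about z gives the same grasp; the last joint's range is limited). The gripper opens to 87 mm and grips with 3 to 60 N. Pads are 19 mm wide; open, the fingers measure 117 mm over their backs; the gripper's body (75 mm by 190 mm) begins 51 mm behind the grasp point.
Start: joints at [1.308, 0.469, -0.049, 1.532, 0.024, 1.141, -0.082], TCP at [0.156, -0.657, 0.189] pointing down, gripper open.
Joint ranges: [-2.59, 2.59], [-0.33, 1.99], [-1.39, 1.29], [0.1, 2.45], [-1.04, 4.18], [0.21, 1.99], [-2.66, 2.66]. Speed limits (rad/s): [2.57, 2.57, 3.14, 3.14, 3.14, 3.14, 3.14].

## Interface

Orientations are given as [roll, pitch, yaw] about the fixed x, y, z axes, in that order (R = Rz(yaw) Ry(pitch) Rx(roll)).
In Python, from rig import robot, eyes gives the robot as it stands. The module is installed in compiled form; this text tells all that it offers.
- The arm moves only by the shell command python3 -m pendant 'ROWS' [FORCE]. ROWS is JSON, a list that holds one entry, the list of rows, each a list of 7 numbers: the shift along the tool's x, y, z each as a share of 0.05 m, from -1 to 1, then the turn, a rotation vector about the tool's x, y, z each as a share of 6 degrees, from -1 to 1, then the opening, from 0 (shut) to 1 (fully open). In form: [[[dx, dy, dz, wx, wy, wz, fingers], ...]]. A call has exactly 8 rows; each row shifts and turns the commanded pose from where the row before left it, along the tool's axes as they then stand; what a row does not reach is not made up. A row lasts 1/8 s, in which the tool goes at most 62.5 mm and 10.7 degrees, less where a joint would pass 70% of its speed; a pose out of reach is approached as far as the arm can. A call with a number of a shift or a turn outside -1 to 1 is refused whole. A call with a gripper value outside its range is refused whole. The fingers move at their own pace and stop on an object; FORCE is the grip in N (left out, the last holds). Time passes only in rows, so rows that do not move let the fingers close, or fill a call up. It gives the time, the measured TCP pose, the force, the opening and the grip force at its end, in the units of the state.
- robot.get_state(): the state, without advancing time (a new reading comes with each control period).
- eyes.snapshot(name): name is "scene" or "top"; returns a dict with "color" (384x512x3 uint8, blue, green, red), "mtx" (3x3 intrinsics, pixels), "extrinsics" (4x4, takes a point from world to camera coordinates). Camera axes: x right, y up, looking along -z (the intrinsics and any distortion apply to the point x, -y, -z); pixel columns grow to the right and rows downward; lengths in m; the calibration is good to about 2 mm. A picture is of the moment at which its call begins. There is no depth.
- robot.close_job(): hands the job in; it is judged then, once.
The state is a dict: "time": time; "joint_pos": joint angles; "dq": joint speeds; "joint_efforts": joint torques, N m; "ee_pos": TCP position; "tcp_rot": TCP orientation; "force": force on the tool from outside, world axes, zero at the start; "moment": the same for the moment, N m; "finger_gap": finger opening in m; "finger_force": force on a finger pad.
Only numpy, scipy, OpenCV 4.12 (cv2) and the standard library are available. Lean on these libraries where they do the work, as an engineer would, in place of code of your own. Each camera call takes 0.05 s, during which the arm holds its last target. There are 200 camera calls.

## Working session

There is one attempt and no reset: what is moved stays moved. The work goes in short steps, Python scripts to look and compute and a shell command to move; the robot and the scene stay as the last step left them, time stands still between calls to the robot, and variables do not carry over. Pictures are saved under pics/ and viewed, at most 11 in all, crops included, and the job is handed in when it is done.

```bash
mkdir -p pics
cat > h.py <<'E'
import numpy as np, cv2
from rig import robot, eyes
def shot(n,f=None):
    s=eyes.snapshot(n)
    if f: cv2.imwrite(f,s["color"])
    return s
def ray(s,u,v):
    K=np.array(s["mtx"]);E=np.array(s["extrinsics"])
    d=np.linalg.inv(K)@[u,v,1]; d=np.array([d[0],-d[1],-d[2]])
    R=E[:3,:3]; return -R.T@E[:3,3], R.T@d
def onplane(s,u,v,z):
    o,d=ray(s,u,v); return o+d*(z-o[2])/d[2]
def tri(s1,p1,s2,p2):
    o1,d1=ray(s1,*p1);o2,d2=ray(s2,*p2)
    d1=d1/np.linalg.norm(d1); d2=d2/np.linalg.norm(d2)
    t=np.linalg.lstsq(np.c_[d1,-d2],o2-o1,rcond=None)[0]
    a=o1+t[0]*d1;b=o2+t[1]*d2
    return (a+b)/2,np.linalg.norm(a-b)
def proj(s,P):
    K=np.array(s["mtx"]);E=np.array(s["extrinsics"])
    p=E[:3,:3]@P+E[:3,3]; q=K@[p[0],-p[1],-p[2]]; return q[:2]/q[2]
E
python3 - <<'E'
from h import *
a=shot("scene","pics/scene0.png");b=shot("top","pics/top0.png")
for s in(a,b):
    o,d=ray(s,256,192);print(o.round(3),(d/np.linalg.norm(d)).round(3));print([k for k in s], np.array(s["mtx"]).round(1).tolist())
cv2.imwrite("pics/both.png",cv2.resize(np.vstack([a["color"],b["color"]]),None,fx=.78,fy=.78))
cv2.imwrite("pics/scene0b.png",cv2.resize(a["color"],(800,600)));cv2.imwrite("pics/top0b.png",cv2.resize(b["color"],(800,600)))
st=robot.get_state();print(st)
E
```

```text
[1.355 0.391 0.767] [-0.727 -0.331 -0.602]
['color', 'mtx', 'extrinsics'] [[423.3, 0.0, 263.2], [0.0, 423.3, 186.7], [0.0, 0.0, 1.0]]
[0.445 0.037 1.273] [ 0.135  0.01  -0.991]
['color', 'mtx', 'extrinsics'] [[459.0, 0.0, 253.2], [0.0, 459.0, 196.2], [0.0, 0.0, 1.0]]
{'time': 0.1, 'joint_pos': array([ 1.30810038,  0.46936562, -0.04858319,  1.53358828,  0.02409345,
        1.14099851, -0.0822859 ]), 'dq': array([-0.00146796, -0.00232437,  0.00190224, -0.00322254, -0.00051805,
        0.00066774,  0.00084704]), 'joint_efforts': array([ 5.54559319e-04, -5.09169924e+01, -8.13259324e-02, -2.36829436e+01,
       -6.14245003e-02,  3.44939623e-02,  6.52191534e-05]), 'ee_pos': array([ 0.15624359, -0.65604533,  0.18849528]), 'tcp_rot': array([-3.13981921e+00,  6.16180984e-05,  2.33826188e-01]), 'force': array([-0.12577585,  0.89672923, -0.52236069]), 'moment': array([-0.04742679, -0.01613118, -0.0149509 ]), 'finger_force': 0.0, 'finger_gap': 0.08704549311679187}
```

View pics/scene0b.png

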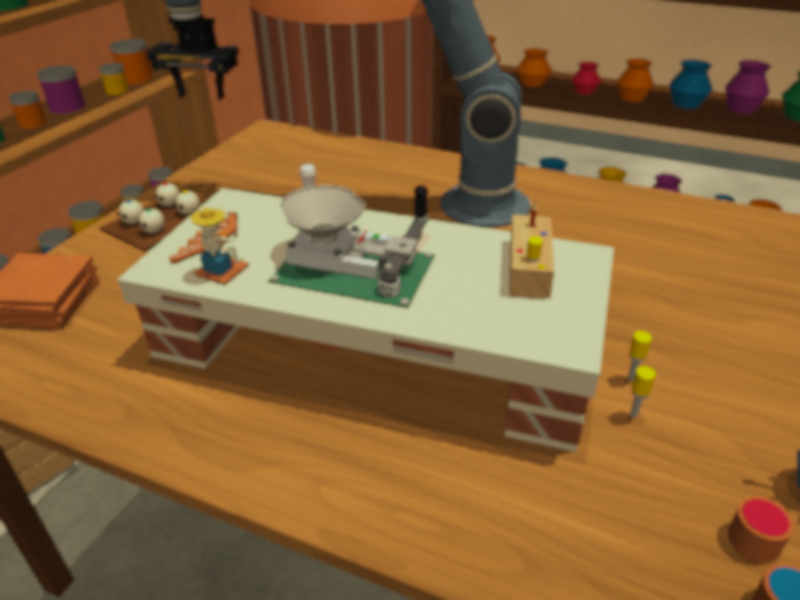

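View pics/top0b.png

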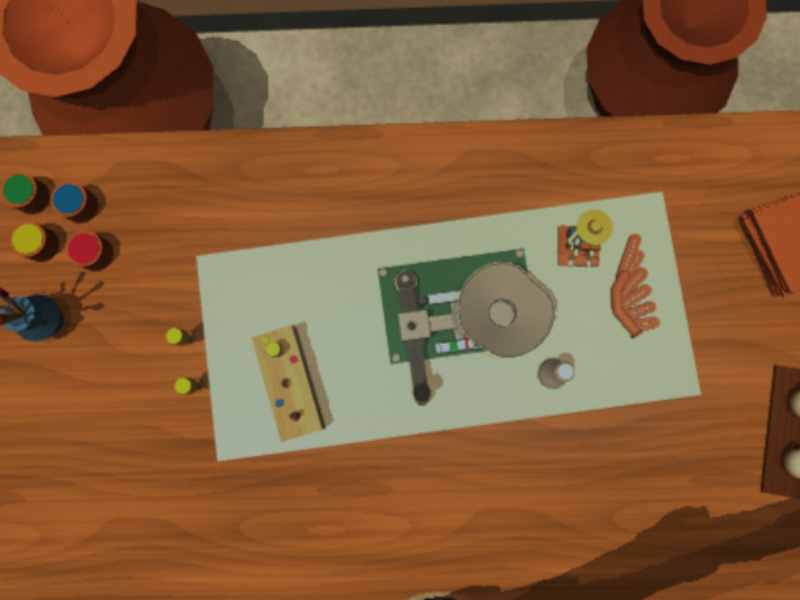

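The scene and top views (800-px scale) show these yellow candidates:
- Pin in the brush block: top (273,349), scene (534,248).
- Two loose yellow-knobbed pins standing on the table: top (175,336) and (183,386).
- The musician's hat: top (595,227).
- A yellow dot on the block: top (266,340).

I choose the pin in the block, and will check it in a close crop.

Run:
```python
from h import *
a=cv2.imread("pics/scene0.png");b=cv2.imread("pics/top0.png")
c=lambda im,x,y,w,h:cv2.resize(im[y:y+h,x:x+w],(400,300),interpolation=cv2.INTER_CUBIC)
cv2.imwrite("pics/crops.png",np.vstack([np.hstack([c(b,150,190,80,100//1*60//100),c(b,235,160,80,60)]),np.hstack([c(a,300,125,80,60),c(a,210,115,80,60)])]))
for n,im in(("scene",a),("top",b)):
    hsv=cv2.cvtColor(im,cv2.COLOR_BGR2HSV)
    m=cv2.inRange(hsv,(24,170,110),(34,255,255))
    k,l,st,ce=cv2.connectedComponentsWithStats(m)
    for i in range(1,k):
        if st[i,4]>8: print(n,st[i].tolist(),ce[i].round(1))
```

```text
scene [123, 134, 20, 10, 120] [132.5 139.1]
scene [338, 151, 10, 14, 96] [341.9 156.9]
scene [405, 211, 12, 18, 147] [410.  218.9]
scene [407, 234, 13, 19, 161] [412.3 241.6]
top [370, 135, 21, 14, 161] [381.7 140.5]
top [8, 144, 19, 18, 278] [ 17.1 152.4]
top [106, 210, 11, 10, 85] [111.  214.5]
top [168, 215, 11, 13, 82] [173.2 221.8]
top [112, 242, 10, 10, 86] [116.6 246.6]
```

View pics/crops.png

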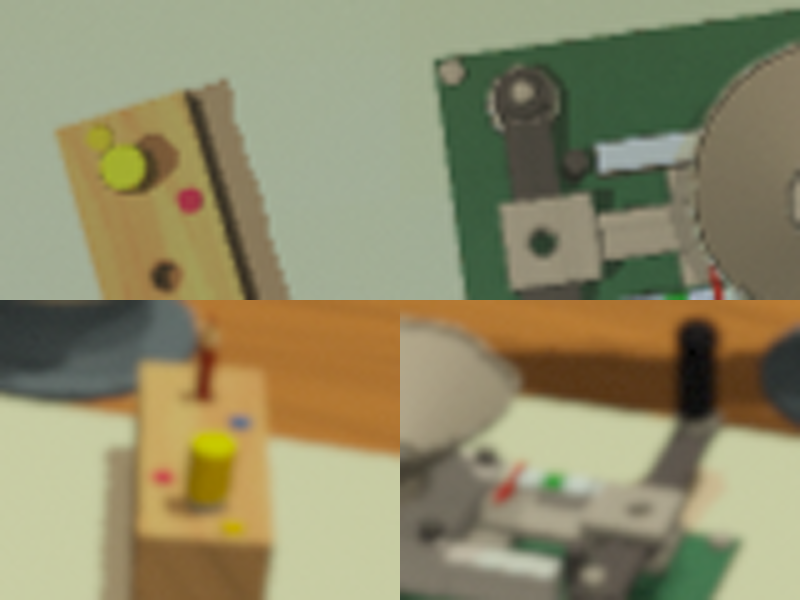

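The close crop confirms the choice: yellow knob over steel in the brush block's end hole, knob top at top-view px (174.2,223.2) and scene px (342,153.6). The empty fork hole shows at top px (263.2,208) and scene px (257.6,156.4), with the lever slot beneath it.

Run:
```python
from h import *
a=shot("scene");b=shot("top")
hs,hb=[cv2.cvtColor(s["color"],cv2.COLOR_BGR2HSV) for s in(a,b)]
# refine: knob top in scene is brighter yellow
def comp(m,p):
    k,l,st,ce=cv2.connectedComponentsWithStats(m); 
    i=min([i for i in range(1,k) if st[i,4]>4],key=lambda i:np.hypot(*(ce[i]-p))); return ce[i],st[i]
for v in (150,175,190,200,210): 
    try: print(v,comp(cv2.inRange(hs,(22,150,v),(36,255,255)),(342,154)))
    except Exception as e: print(v,e)
print("top knob",comp(cv2.inRange(hb[212:235,165:190],(24,170,150),(36,255,255)),(9,11)),"+165,212")
print(hb[218:232:1,168:182,2])
dk=cv2.inRange(hb[240:262,258:282],(0,0,0),(180,255,45));print("handle top",comp(dk,(11,11)))
gb=cv2.cvtColor(b["color"],cv2.COLOR_BGR2GRAY)[200:217,255:272];w=np.clip(85-gb[3:14,3:14].astype(float),0,None)
ys,xs=np.mgrid[3:14,3:14];fh=np.array([(w*xs).sum(),(w*ys).sum()])/w.sum()+[255,200];print("fork top px",fh)
gs=cv2.cvtColor(a["color"],cv2.COLOR_BGR2GRAY);print(gs[150:163,248:268])
for n,p,q,z in(("knob",(174.2,223.2),(342,153.6),.254),("fork",tuple(fh),(257.6,156.4),.214),("handle",(269,250.6),(269,121),.268)):
    print(n,tri(a,q,b,p),onplane(b,*p,z).round(4),onplane(a,*q,z).round(4))
print("pivot",onplane(b,259,177.8,.22))
m=cv2.inRange(hb,(28,15,110),(60,75,255));m=cv2.morphologyEx(m,cv2.MORPH_OPEN,np.ones((5,5)))
c=max(cv2.findContours(m,0,2)[0],key=cv2.contourArea);r=cv2.minAreaRect(c);P=np.array([onplane(b,*q,.17) for q in cv2.boxPoints(r)]);print(P.round(4))
```

```text
150 (array([342.42857143, 155.45238095]), array([337, 150,  11,  15,  84], dtype=int32))
175 (array([342.53191489, 153.        ]), array([338, 150,  10,   7,  47], dtype=int32))
190 (array([342.61538462, 152.61538462]), array([338, 150,  10,   6,  39], dtype=int32))
200 (array([341.28571429, 151.64285714]), array([339, 150,   6,   4,  14], dtype=int32))
210 min() iterable argument is empty
top knob (array([7.91891892, 9.59459459]), array([ 3,  3, 11, 13, 74], dtype=int32)) +165,212
[[163 163 163 154 145 161 161 158 153 134 114 119 120 122]
 [162 163 161 147 140 161 160 158 143 109 105 110 116 121]
 [162 159 151 152 174 174 174 174 174 154 102  81  99 120]
 [162 156 147 174 174 175 174 174 175 166 128  76  87 115]
 [163 163 163 174 175 174 174 175 174 174 153  89  78 102]
 [162 162 162 174 173 173 174 174 174 174 153  89  76  99]
 [162 159 153 174 174 174 175 174 174 173 148  86  74  93]
 [162 153 141 171 174 175 174 173 175 166 127  74  79 102]
 [163 163 160 154 167 174 174 172 164 141  93  75  91 124]
 [163 163 156 144 152 157 152 145 132 102  78  93 123 147]
 [163 161 162 162 158 1
[... 1292 characters left out ...]
101 105 109 116 121 126 131 136 140 143 144 137 126 117 117
  120 128]
 [ 86  80  79  80  85  88  90  91  98 101 106 111 115 117 116 117 119 115
  106 107]]
knob (array([0.51890626, 0.23121899, 0.25124215]), np.float64(0.002476351996083828)) [0.5184 0.2319 0.254 ] [0.524 0.231 0.254]
fork (array([0.55109889, 0.0320371 , 0.21326438]), np.float64(0.0018674141841097827)) [0.5507 0.0329 0.214 ] [0.5525 0.0316 0.214 ]
handle (array([0.45268697, 0.02151159, 0.26070215]), np.float64(0.0025011979023463566)) [0.4522 0.0228 0.268 ] [0.4661 0.0257 0.268 ]
pivot [0.62106535 0.04024453 0.22      ]
[[ 0.6728  0.3779  0.17  ]
 [ 0.7563 -0.3808  0.17  ]
 [ 0.4388 -0.3997  0.17  ]
 [ 0.3578  0.3319  0.17  ]]
```

```bash
cat > go.py <<'E'
import sys
from h import *
def todo(x,y,z,psi=None):
    s=robot.get_state();p=np.array(s["ee_pos"]);yaw=s["tcp_rot"][2]
    d=np.array([x,y,z])-p;c,n=np.cos(yaw),np.sin(yaw)
    u=np.array([c*d[0]+n*d[1],n*d[0]-c*d[1],-d[2]])/.05
    print("t",round(s["time"],2),"p",p.round(4),"rpy",s["tcp_rot"].round(4),"F",s["force"].round(1),"gap",round(s["finger_gap"],4),"ff",s["finger_force"]);print("units",u.round(3),"wz",((yaw-psi)/np.radians(6)).round(3) if psi is not None else "")
if __name__=="__main__": todo(*map(float,sys.argv[1:]))
E
python3 -m pendant '[[[0,0,-1,0,0,0.6,1],[0,0,-1,0,0,0.6,1],[1,-0.55,-0.35,0,0,0,1],[1,-0.55,-0.35,0,0,0,1],[1,-0.55,-0.35,0,0,0,1],[1,-0.55,-0.35,0,0,0,1],[1,-0.55,-0.35,0,0,0,1],[1,-0.55,-0.35,0,0,0,1]]]'
python3 go.py 0.5184 0.2319 0.40 0.108
```

```text
time: 1.2
ee_pos: [0.438, -0.4589, 0.395]
tcp_rot: [3.142, 0.0, 0.108]
force: [0.6, -0.6, 0.9]
finger_gap: 0.0869
finger_force: 0.0
t 1.2 p [ 0.438  -0.4589  0.395 ] rpy [3.1415e+00 1.0000e-04 1.0790e-01] F [ 0.6 -0.6  0.9] gap 0.0869 ff 0.0
units [  3.087 -13.563  -0.101] wz -0.001
```

```bash
python3 -m pendant '[[[0.4,-1,0,0,0,0,1],[0.4,-1,0,0,0,0,1],[0.4,-1,0,0,0,0,1],[0.4,-1,0,0,0,0,1],[0.3,-1,0,0,0,0,1],[0.3,-1,0,0,0,0,1],[0.3,-1,0,0,0,0,1],[0.3,-1,0,0,0,0,1]]]'
python3 -m pendant '[[[0.1,-1,0,0,0,0,1],[0.1,-1,0,0,0,0,1],[0.1,-1,0,0,0,0,1],[0,-1,0,0,0,0,1],[0,-1,0,0,0,0,1],[0,-0.5,0,0,0,0,1],[0,0,0,0,0,0,1],[0,0,0,0,0,0,1]]]'
python3 go.py 0.5184 0.2319 0.2265 0.108
```

```text
time: 2.2
ee_pos: [0.5328, -0.0458, 0.3944]
tcp_rot: [3.141, -0.0, 0.108]
force: [-0.1, 0.7, -0.3]
finger_gap: 0.0868
finger_force: 0.0
time: 3.2
ee_pos: [0.5186, 0.226, 0.3942]
tcp_rot: [3.14, 0.0, 0.106]
force: [0.8, -0.6, -0.7]
finger_gap: 0.087
finger_force: 0.0
t 3.2 p [0.5186 0.226  0.3942] rpy [3.1403e+00 2.0000e-04 1.0610e-01] F [ 0.8 -0.6 -0.7] gap 0.087 ff 0.0
units [ 0.008 -0.119  3.354] wz -0.018
```

```bash
python3 -m pendant '[[[0,-0.1,1,0,0,0,1],[0,0,1,0,0,0,1],[0,0,0.8,0,0,0,1],[0,0,0,0,0,0,1],[0,0,0,0,0,0,0.7],[0,0,0,0,0,0,0.5],[0,0,0,0,0,0,0.5],[0,0,0,0,0,0,0.5]]]' 20
python3 go.py 0.5184 0.2319 0.2265 0.108
python3 - <<'E'
from h import *
a=shot("scene")["color"];b=shot("top")["color"]
c=lambda im,x,y,w,h:cv2.resize(im[y:y+h,x:x+w],(400,300),interpolation=cv2.INTER_CUBIC)
cv2.imwrite("pics/g1.png",np.hstack([c(a,290,100,120,90),c(b,130,180,120,90)]))
E
```

```text
time: 4.2
ee_pos: [0.5178, 0.2327, 0.2551]
tcp_rot: [-3.141, -0.001, 0.108]
force: [0.6, 0.8, 0.9]
finger_gap: 0.0552
finger_force: 0.0
t 4.2 p [0.5178 0.2327 0.2551] rpy [-3.1414e+00 -1.2000e-03  1.0820e-01] F [0.6 0.8 0.9] gap 0.0552 ff 0.0
units [0.01  0.017 0.572] wz 0.002
```

View pics/g1.png

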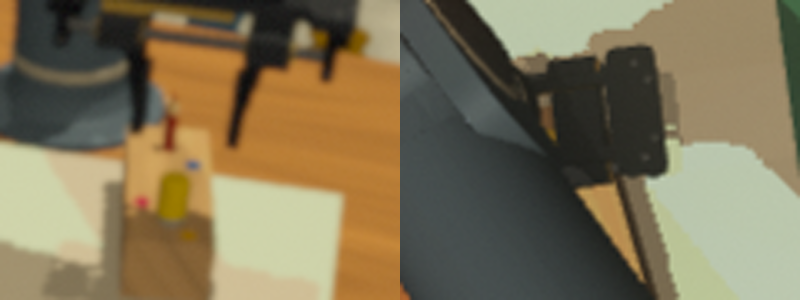

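Run:
```python
from h import *
a=shot("scene");s=robot.get_state();p=np.array(s["ee_pos"]);yaw=s["tcp_rot"][2];y=np.array([np.sin(yaw),-np.cos(yaw),0])
for P in (p,p+.03*y,p-.03*y,p+[0,0,.07],p+.058*y+[0,0,.07],p-.058*y+[0,0,.07]): q=proj(a,P);print(q.round(1),((q-[290,100])*3.33).round())
im=a["color"][90:170,300:390];cv2.imwrite("pics/g2.png",cv2.resize(im,(720,640)[:1]+(600,),interpolation=cv2.INTER_CUBIC))
```

```text
[343.4 152.2] [178. 174.]
[330.5 150.2] [135. 167.]
[356.6 154.2] [222. 180.]
[346.9 125. ] [189.  83.]
[320.9 121.5] [103.  72.]
[373.7 128.7] [279.  95.]
```

View pics/g2.png

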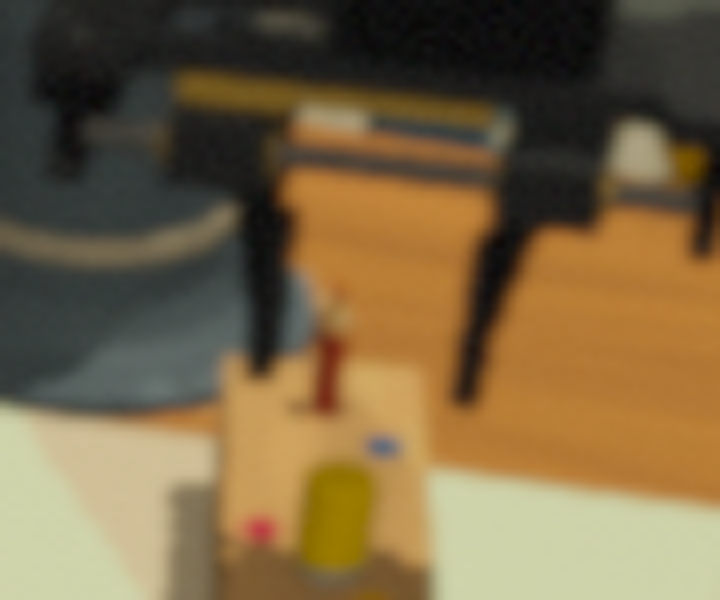

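Run:
```python
from h import *
a=shot("scene");b=shot("top");s=robot.get_state();p=np.array(s["ee_pos"]);yaw=s["tcp_rot"][2];y=np.array([np.sin(yaw),-np.cos(yaw),0]);x=np.array([np.cos(yaw),np.sin(yaw),0])
print(p)
for dx in(-.0375,0,.0375):
  for z in (.07,.1,.14): print(dx,z,(proj(b,p+dx*x+.095*y+[0,0,z])).round(1))
for q in((332.7,139.6),(358.1,143.3)):
  for z in (.255,.262,.27,.282): print(z,onplane(a,*q,z).round(4))
print((proj(a,p+[-.01,0,0])-proj(a,p)).round(2),(proj(a,p+[0,0,.01])-proj(a,p)).round(2))
g=cv2.cvtColor(b["color"],cv2.COLOR_BGR2GRAY)
print(g[185:240:2,160:216:3])
```

```text
[0.51754616 0.23254626 0.25443434]
-0.0375 0.07 [215.  233.1]
-0.0375 0.1 [213.4 232.4]
-0.0375 0.14 [211.2 231.4]
0 0.07 [212.7 215.2]
0 0.1 [211.1 213.9]
0 0.14 [208.9 212.1]
0.0375 0.07 [210.5 197.4]
0.0375 0.1 [208.9 195.6]
0.0375 0.14 [206.5 193. ]
0.255 [0.472  0.1944 0.255 ]
0.262 [0.484  0.1971 0.262 ]
0.27 [0.4978 0.2001 0.27  ]
0.282 [0.5185 0.2048 0.282 ]
0.255 [0.4655 0.2547 0.255 ]
0.262 [0.4776 0.2565 0.262 ]
0.27 [0.4915 0.2587 0.27  ]
0.282 [0.5124 0.2619 0.282 ]
[ 1.09 -2.09] [ 0.48 -3.73]
[[192 192 192 192 192 192 192 192 191 191 193 191 192 191 168 138 138 139
  138]
 [192 192 192 191 192 191 190 192 193 191 192 192 192 177 138 138 138 138
  139]
 [191 191 192 192 192 192 191 192 192 188 177 138 138 138 139 137 138 138
  137]
 [177 192 192 191 192 191 191 192 191 137 138 138 138 138 139 139 139 138
  137]
 [ 52 191 191 192 191 192 192 192 192 138 138 138 123 117  93 125 138 139
  138]
 [ 33 192 191 188 168 190 191 188 167 137 137  53  46  47  47  57 139 138
  138]
 [ 34 126 130 106 106 170 118 109  70  90 128  46  46  47  46  45 138 138
  138]
 [ 33  54 133 106  88
[... 980 characters left out ...]
  35  34  37  35  42  41  42  44  43  43 187
  146]
 [ 53  49  45  40  50  32  32  33  34  34  40  40  41  41  45  44  44 187
  189]
 [ 55  50  45  41  36  35  32  33  35  35  39  40  41  42  51  45  42 186
  188]
 [ 56  51  48  44  38  32  34  34  33  33  45  53  41  42  42  43  44 187
  188]
 [ 59  55  51  45  40  35  35  46  43  35  44  51  39  41  41  41  52 186
  189]
 [ 59  56  52  48  43  37  33  45  45  44  38 122  68  78 115 121 190 192
  191]
 [ 61  56  54  50  46  39  34  37  47  58  86 151  54 106 107 191 191 192
  191]
 [ 62  59  55  50  46  42  38  33 151 148 147 149  48 106 106 186 191 192
  191]
 [ 63  62  55  53  48  45  41  34  94 151 147 148  61 107 107 186 191 191
  191]]
```

Top view agrees in x,y with the reported TCP, but in the scene crop the fingertips (332.7,139.6) and (358.1,143.3) look about 27 mm higher than the TCP. Possibly the tips recede when open, so I'll lower partway and check again.

```bash
python3 -m pendant '[[[0,0,0.15,0,0,0,0.42],[0,0,0.15,0,0,0,0.42],[0,0,0,0,0,0,0.42],[0,0,0,0,0,0,0.42],[0,0,0,0,0,0,0.42],[0,0,0,0,0,0,0.42],[0,0,0,0,0,0,0.42],[0,0,0,0,0,0,0.42]]]' 20
python3 - <<'E'
from h import *
a=shot("scene");s=robot.get_state();p=np.array(s["ee_pos"]);yaw=s["tcp_rot"][2];y=np.array([np.sin(yaw),-np.cos(yaw),0])
print(p,s["finger_gap"],s["force"])
im=a["color"][90:170,300:390];o=cv2.resize(im,(720,640),interpolation=cv2.INTER_CUBIC)
for k in(-1,1):
    q=proj(a,p+k*.5*s["finger_gap"]*y);r=((q-[300,90])*8).astype(int);cv2.circle(o,tuple(int(i) for i in r),4,(0,0,255),1);print(q)
cv2.imwrite("pics/g3.png",cv2.resize(o,(675,600)))
E
```

```text
time: 5.45
ee_pos: [0.5176, 0.2325, 0.2395]
tcp_rot: [3.142, -0.0, 0.108]
force: [-0.0, -0.3, 0.2]
finger_gap: 0.0369
finger_force: 0.0
[0.51757889 0.23255483 0.23945568] 0.03673783690783356 [ 0.58441979  0.32201884 -0.00599065]
[350.65341807 158.9522092 ]
[334.8228803  156.50675747]
```

View pics/g3.png

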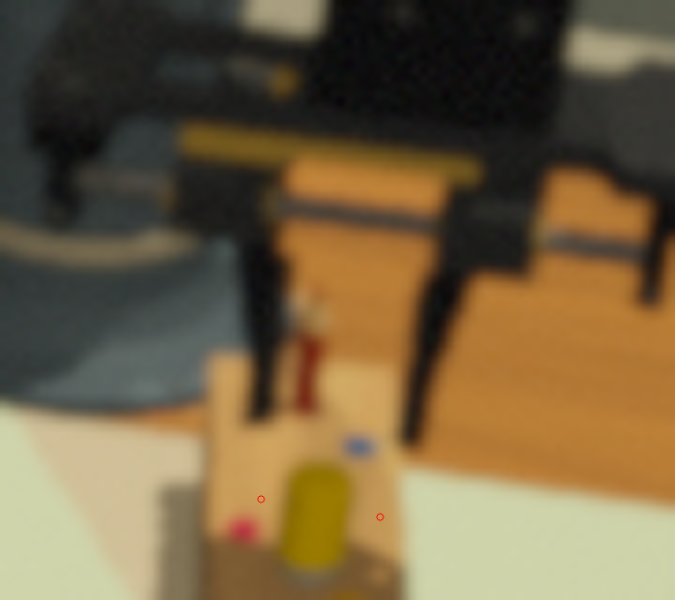

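Run:
```python
from h import *
a=shot("scene");b=shot("top")
p=np.array([.15624,-.65604,.1885]);yaw=.2338;y=np.array([np.sin(yaw),-np.cos(yaw),0])
im=cv2.imread("pics/scene0.png")[0:80,85:165];o=cv2.resize(im,(600,600),interpolation=cv2.INTER_CUBIC)
for k in(-1,1):
    for dz,c in((0,(0,0,255)),(.027,(0,255,0))):
        q=proj(a,p+k*.0435*y+[0,0,dz]);cv2.circle(o,tuple(int(i) for i in (q-[85,0])*7.5),4,c,1);print(q)
    q=proj(a,p+k*.0435*y+[-.05,0,0]);cv2.circle(o,tuple(int(i) for i in (q-[85,0])*7.5),4,(255,255,0),1);print(q)
cv2.imwrite("pics/g4.png",o)
```

```text
[141.72549007  71.50978776]
[140.44974476  64.34133295]
[149.76555551  66.95722044]
[119.54141749  70.08174363]
[118.04755317  62.95411039]
[128.03243135  65.59616339]
```

View pics/g4.png

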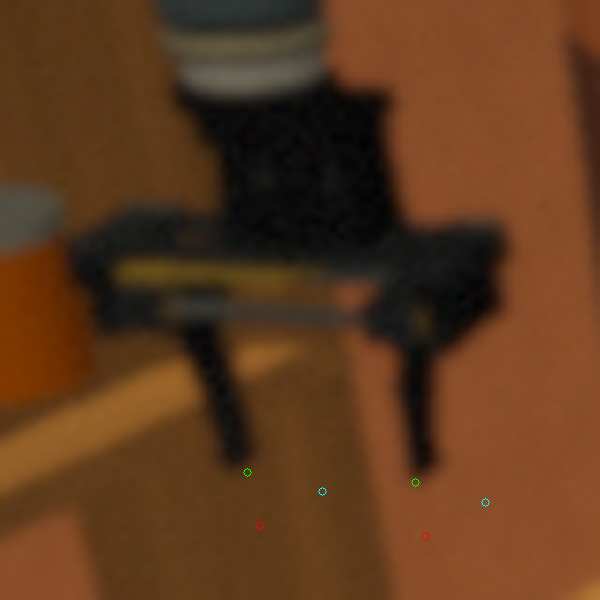

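The start picture shows the same offset: the tips sit about 27 mm above the reported TCP, matching the green marks. I'll test it harmlessly by closing here. A stop at a 22 mm gap means the knob is between the pads.

```bash
python3 -m pendant '[[[0,0,0,0,0,0,0.1],[0,0,0,0,0,0,0.1],[0,0,0,0,0,0,0.1],[0,0,0,0,0,0,0.1],[0,0,0,0,0,0,0.1],[0,0,0,0,0,0,0.1],[0,0,0,0,0,0,0.1],[0,0,0,0,0,0,0.1]]]' 10
python3 go.py 0.5184 0.2319 0.2265 0.108
```

```text
time: 6.6
ee_pos: [0.5176, 0.2325, 0.2394]
tcp_rot: [3.142, -0.0, 0.108]
force: [0.1, -0.3, -0.1]
finger_gap: 0.0086
finger_force: 0.0
t 6.6 p [0.5176 0.2325 0.2394] rpy [ 3.1415 -0.      0.1081] F [ 0.1 -0.3 -0.1] gap 0.0086 ff 0.0
units [0.015 0.015 0.258] wz 0.001
```

Confirmed: the gap went to 8.6 mm, so the fingers closed above the knob and the true tips are about 27 mm above the reported TCP. I'll reopen, go down by that much more, and grip.

```bash
python3 -m pendant '[[[0,0,0,0,0,0,0.6],[0,0,0,0,0,0,0.6],[0,0,0,0,0,0,0.6],[0,0,0,0,0,0,0.6],[0,0,0,0,0,0,0.6],[0,0,0.2,0,0,0,0.6],[0,0,0.3,0,0,0,0.6],[0,0,0.28,0,0,0,0.6]]]' 20
python3 -m pendant '[[[0,0,0,0,0,0,0.1],[0,0,0,0,0,0,0.1],[0,0,0,0,0,0,0.1],[0,0,0,0,0,0,0.1],[0,0,0,0,0,0,0.1],[0,0,0,0,0,0,0.1],[0,0,0,0,0,0,0.1],[0,0,0,0,0,0,0.1]]]' 25
python3 - <<'E'
from h import *
a=shot("scene");b=shot("top");o=a["color"]
cv2.imwrite("pics/g5.png",cv2.resize(o[90:170,300:390],(675,600),interpolation=cv2.INTER_CUBIC))
E
```

```text
time: 7.6
ee_pos: [0.5171, 0.2322, 0.1988]
tcp_rot: [3.141, 0.001, 0.108]
force: [-0.8, -0.2, -0.1]
finger_gap: 0.0522
finger_force: 0.0
time: 8.6
ee_pos: [0.518, 0.2322, 0.2009]
tcp_rot: [3.141, -0.001, 0.108]
force: [0.2, -2.1, 4.5]
finger_gap: 0.0213
finger_force: 25.0
```

View pics/g5.png

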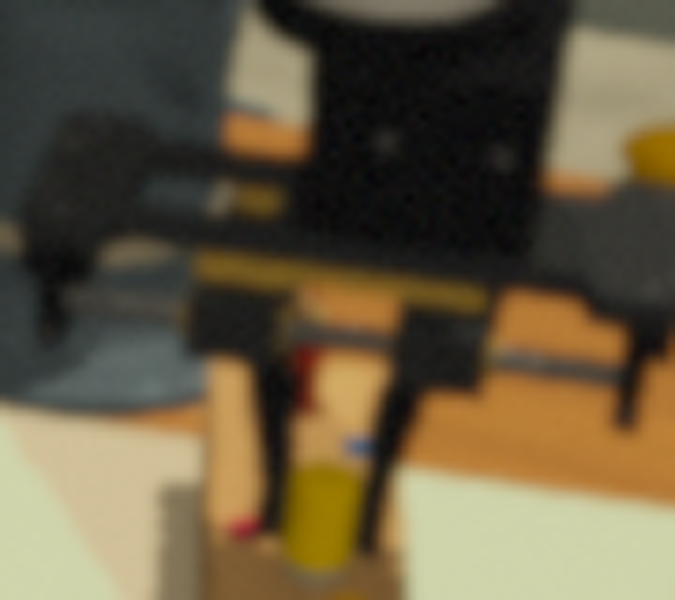

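Pin gripped: the gap stopped at 21.3 mm with 25 N, and the tips straddle the lower half of the knob. Next I lift it straight out.

```bash
python3 -m pendant '[[[0,0,-0.2,0,0,0,0.1],[0,0,-0.3,0,0,0,0.1],[0,0,-0.4,0,0,0,0.1],[0,0,-0.5,0,0,0,0.1],[0,0,0,0,0,0,0.1],[0,0,0,0,0,0,0.1],[0,0,0,0,0,0,0.1],[0,0,0,0,0,0,0.1]]]' 35
python3 go.py 0.5503 0.0332 0.255 0.108
```

```text
time: 9.7
ee_pos: [0.5172, 0.2323, 0.2696]
tcp_rot: [3.141, 0.001, 0.108]
force: [-0.5, 0.3, -0.8]
finger_gap: 0.0209
finger_force: 34.9
t 9.7 p [0.5172 0.2323 0.2696] rpy [3.1412e+00 1.5000e-03 1.0810e-01] F [-0.5  0.3 -0.8] gap 0.0209 ff 34.949228167533875
units [0.228 4.031 0.292] wz 0.001
```

```bash
python3 -m pendant '[[[0.05,0.8,0,0,0,0,0.1],[0.05,0.8,0,0,0,0,0.1],[0.05,0.8,0,0,0,0,0.1],[0.05,0.8,0,0,0,0,0.1],[0.03,0.6,0.2,0,0,0,0.1],[0,0.23,0.2,0,0,0,0.1],[0,0,0,0,0,0,0.1],[0,0,0,0,0,0,0.1]]]'
python3 go.py 0.5503 0.0332 0.2329 0.108
python3 - <<'E'
from h import *
a=shot("scene");b=shot("top");o=a["color"]
q=proj(a,np.array([.5507,.0329,.214]));print(q)
im=o[110:180,215:305];o=cv2.resize(im,(720,560),interpolation=cv2.INTER_CUBIC)
cv2.imwrite("pics/f1.png",o)
E
```

```text
time: 10.7
ee_pos: [0.5506, 0.0355, 0.2506]
tcp_rot: [-3.141, -0.0, 0.111]
force: [-0.5, 0.2, -1.1]
finger_gap: 0.0213
finger_force: 34.9
t 10.7 p [0.5506 0.0355 0.2506] rpy [-3.1406e+00 -3.0000e-04  1.1090e-01] F [-0.5  0.2 -1.1] gap 0.0213 ff 34.946701526641846
units [-0.011  0.045  0.355] wz 0.027
[258.36552951 156.15348281]
```

View pics/f1.png

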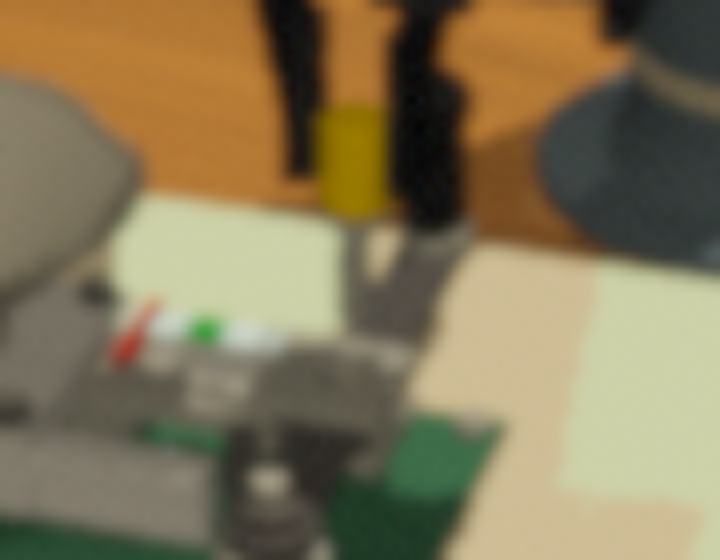

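```bash
python3 -m pendant '[[[0,0.05,0.1,0,0,0,0.1],[0,0,0.1,0,0,0,0.1],[0,0,0.05,0,0,0,0.1],[0,0,0,0,0,0,0.1],[0,0,0,0,0,0,0.1],[0,0,0,0,0,0,0.1],[0,0,0,0,0,0,0.1],[0,0,0,0,0,0,0.1]]]'
python3 go.py 0.5503 0.0332 0.2329 0.108
python3 - <<'E'
from h import *
a=shot("scene")
p=np.array(robot.get_state()["ee_pos"]);dz=p[2]-.1949
hs=cv2.cvtColor(a["color"],cv2.COLOR_BGR2HSV)[115:150,245:275]
m=cv2.inRange(hs,(22,150,60),(36,255,255));k,l,st,ce=cv2.connectedComponentsWithStats(m);i=1+st[1:,4].argmax();print(ce[i]+[245,115],st[i])
f=np.array([.5507,.0329,.214])
for z in(.004,.019,.034): print(z,proj(a,f+[0,0,z+dz]).round(1))
print("px per mm x,y",(proj(a,f+[.001,0,.06])-proj(a,f+[0,0,.06])).round(2),(proj(a,f+[0,.001,.06])-proj(a,f+[0,0,.06])).round(2))
E
```

```text
time: 11.8
ee_pos: [0.5511, 0.0309, 0.238]
tcp_rot: [3.141, -0.0, 0.108]
force: [-0.4, 0.3, -0.8]
finger_gap: 0.0211
finger_force: 34.9
t 11.8 p [0.5511 0.0309 0.238 ] rpy [ 3.1415e+00 -2.0000e-04  1.0810e-01] F [-0.4  0.3 -0.8] gap 0.0211 ff 34.946465492248535
units [-0.01  -0.047  0.103] wz 0.001
[256.63963964 133.85585586] [  7  13  10  14 111]
0.004 [258.2 139.4]
0.019 [258.1 133.9]
0.034 [258.1 128.2]
px per mm x,y [-0.17  0.19] [0.39 0.08]
```

```bash
python3 -m pendant '[[[-0.01,-0.05,0,0,0,0,0.1],[0,0,0,0,0,0,0.1],[0,0,0,0,0,0,0.1],[0,0,0.05,0,0,0,0.1],[0,0,0.05,0,0,0,0.1],[0,0,0.05,0,0,0,0.1],[0,0,0.02,0,0,0,0.1],[0,0,0,0,0,0,0.1]]]'
python3 go.py 0.5503 0.0332 0.1949 0.108
```

```text
time: 12.85
ee_pos: [0.5502, 0.0332, 0.2294]
tcp_rot: [3.141, 0.0, 0.108]
force: [0.7, -0.9, -1.2]
finger_gap: 0.0212
finger_force: 34.9
t 12.85 p [0.5502 0.0332 0.2294] rpy [3.1412e+00 2.0000e-04 1.0800e-01] F [ 0.7 -0.9 -1.2] gap 0.0212 ff 34.9481463432312
units [ 0.002 -0.     0.69 ] wz -0.0
```

```bash
python3 -m pendant '[[[0,0,0.06,0,0,0,0.1],[0,0,0.06,0,0,0,0.1],[0,0,0.06,0,0,0,0.1],[0,0,0.06,0,0,0,0.1],[0,0,0,0,0,0,0.1],[0,0,0,0,0,0,0.1],[0,0,0,0,0,0,0.1],[0,0,0,0,0,0,0.1]]]'
python3 go.py 0.5503 0.0332 0.1949 0.108
```

```text
time: 13.85
ee_pos: [0.5501, 0.033, 0.2172]
tcp_rot: [3.141, 0.0, 0.108]
force: [-0.2, -2.8, -2.4]
finger_gap: 0.0206
finger_force: 35.0
t 13.85 p [0.5501 0.033  0.2172] rpy [3.1411e+00 4.0000e-04 1.0800e-01] F [-0.2 -2.8 -2.4] gap 0.0206 ff 34.97016191482544
units [ 0.004 -0.003  0.446] wz -0.0
```

```bash
python3 -m pendant '[[[0,0.015,0,0,0,0,0.1],[0,0,0.06,0,0,0,0.1],[0,0,0.06,0,0,0,0.1],[0,0,0.06,0,0,0,0.1],[0,0,0.06,0,0,0,0.1],[0,0,0.06,0,0,0,0.1],[0,0,0,0,0,0,0.1],[0,0,0,0,0,0,0.1]]]'
python3 go.py 0.5503 0.0332 0.1949 0.108
```

```text
time: 14.85
ee_pos: [0.5502, 0.0326, 0.2021]
tcp_rot: [-3.142, 0.0, 0.108]
force: [0.4, -2.5, -3.1]
finger_gap: 0.021
finger_force: 35.0
t 14.85 p [0.5502 0.0326 0.2021] rpy [-3.1416e+00  3.0000e-04  1.0820e-01] F [ 0.4 -2.5 -3.1] gap 0.021 ff 34.96220111846924
units [ 0.003 -0.011  0.144] wz 0.002
```

```bash
python3 -m pendant '[[[0,0.01,0.04,0,0,0,0.1],[0,0,0.04,0,0,0,0.1],[0,0,0.04,0,0,0,0.1],[0,0,0.02,0,0,0,0.1],[0,0,0.02,0,0,0,0.1],[0,0,0,0,0,0,0.1],[0,0,0,0,0,0,0.1],[0,0,0,0,0,0,0.1]]]'
python3 go.py 0.5503 0.0332 0.1949 0.108
```

```text
time: 15.85
ee_pos: [0.5505, 0.0323, 0.1948]
tcp_rot: [3.142, -0.001, 0.108]
force: [-1.4, -0.9, 5.5]
finger_gap: 0.0209
finger_force: 35.0
t 15.85 p [0.5505 0.0323 0.1948] rpy [ 3.1416e+00 -5.0000e-04  1.0820e-01] F [-1.4 -0.9  5.5] gap 0.0209 ff 34.97710883617401
units [-0.002 -0.018 -0.001] wz 0.002
```

The collar seated with +5.5 N at reported z 0.1948, exactly the predicted height. I'll release, rise, and check.

```bash
python3 -m pendant '[[[0,0,0,0,0,0,0.55],[0,0,0,0,0,0,0.55],[0,0,0,0,0,0,0.55],[0,0,0,0,0,0,0.55],[0,0,-0.3,0,0,0,0.55],[0,0,-0.5,0,0,0,0.55],[0,0,-0.5,0,0,0,0.55],[0,0,-0.6,0,0,0,0.7]]]'
python3 go.py 0.4522 0.0228 0.201 0.108
python3 - <<'E'
from h import *
a=shot("scene")
f=np.array([.5507,.0329,.214]);print([proj(a,f+[0,0,z]).round(1).tolist() for z in(0,.004,.034)])
im=a["color"][110:180,215:305];cv2.imwrite("pics/f2.png",cv2.resize(im,(720,560),interpolation=cv2.INTER_CUBIC))
E
```

```text
time: 16.85
ee_pos: [0.5504, 0.0323, 0.2912]
tcp_rot: [3.142, -0.001, 0.108]
force: [0.4, 0.4, -0.9]
finger_gap: 0.052
finger_force: 0.0
t 16.85 p [0.5504 0.0323 0.2912] rpy [ 3.1416e+00 -6.0000e-04  1.0830e-01] F [ 0.4  0.4 -0.9] gap 0.052 ff 0.0
units [-1.972 -0.024  1.803] wz 0.003
[[258.4, 156.2], [258.4, 154.8], [258.2, 144.1]]
```

View pics/f2.png

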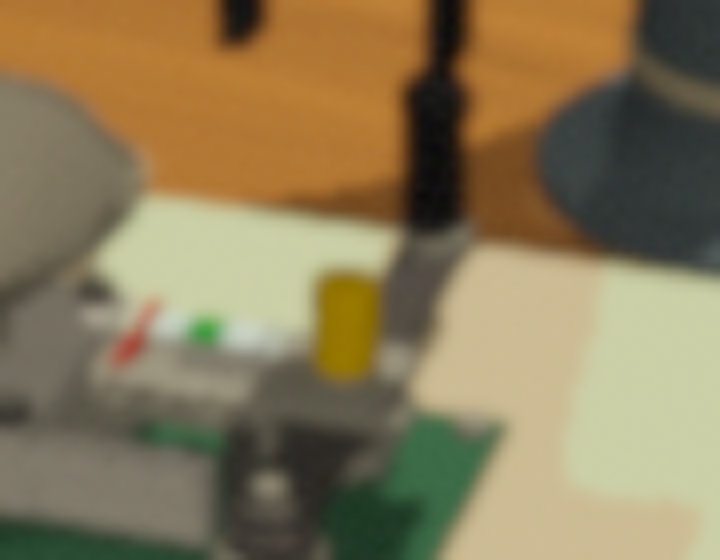

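The pin is home: upright knob with its top at about crop (347,280), matching the seated prediction, and the red pointer at (135,335) is still shut. Next, the handle.

```bash
python3 -m pendant '[[[-0.6,0,0,0,0,0,0.7],[-0.8,0,0,0,0,0,0.7],[-0.57,0,0,0,0,0,0.7],[0,0,0.4,0,0,0,0.7],[0,0,0.5,0,0,0,0.7],[0,0,0.5,0,0,0,0.7],[0,0,0.4,0,0,0,0.7],[0,0,0,0,0,0,0.7]]]'
python3 go.py 0.4515 0.022 0.201 0.108
python3 -m pendant '[[[0,0,0,0,0,0,0.1],[0,0,0,0,0,0,0.1],[0,0,0,0,0,0,0.1],[0,0,0,0,0,0,0.1],[0,0,0,0,0,0,0.1],[0,0,0,0,0,0,0.1],[0,0,0,0,0,0,0.1],[0,0,0,0,0,0,0.1]]]' 25
python3 go.py 0.4515 0.022 0.201 0.108
```

```text
time: 17.9
ee_pos: [0.4517, 0.0216, 0.199]
tcp_rot: [-3.141, 0.002, 0.109]
force: [0.6, -0.3, -0.5]
finger_gap: 0.0609
finger_force: 0.0
t 17.9 p [0.4517 0.0216 0.199 ] rpy [-3.1414e+00  2.0000e-03  1.0850e-01] F [ 0.6 -0.3 -0.5] gap 0.0609 ff 0.0
units [-0.003 -0.009 -0.041] wz 0.005
time: 18.9
ee_pos: [0.4525, 0.0211, 0.1996]
tcp_rot: [3.141, -0.0, 0.108]
force: [0.5, -4.5, 2.9]
finger_gap: 0.0214
finger_force: 25.0
t 18.9 p [0.4525 0.0211 0.1996] rpy [ 3.141e+00 -1.000e-04  1.077e-01] F [ 0.5 -4.5  2.9] gap 0.0214 ff 25.0004392163828
units [-0.019 -0.021 -0.028] wz -0.003
```

```bash
python3 -m pendant '[[[0.003,-0.1,0,0,0,0,0.1],[0.006,-0.1,0,0,0,0,0.1],[0.009,-0.1,0,0,0,0,0.1],[0.011,-0.1,0,0,0,0,0.1],[0.013,-0.1,0,0,0,0,0.1],[0.015,-0.1,0,0,0,0,0.1],[0.017,-0.1,0,0,0,0,0.1],[0,0,0,0,0,0,0.1]]]' 30
python3 go.py 0.4538 0.0688 0.1996 0.108
```

```text
time: 19.9
ee_pos: [0.4526, 0.056, 0.1996]
tcp_rot: [3.14, -0.0, 0.109]
force: [0.4, -8.1, 4.0]
finger_gap: 0.0214
finger_force: 30.0
t 19.9 p [0.4526 0.056  0.1996] rpy [ 3.1396e+00 -3.0000e-04  1.0860e-01] F [ 0.4 -8.1  4. ] gap 0.0214 ff 30.000647068955004
units [ 0.051 -0.252  0.   ] wz 0.005
```

```bash
python3 -m pendant '[[[0.02,-0.08,0,0,0,0,0.1],[0.02,-0.08,0,0,0,0,0.1],[0.02,-0.07,0,0,0,0,0.1],[0.008,-0.02,0,0,0,0,0.1],[0,0,0,0,0,0,0.1],[0,0,0,0,0,0,0.1],[0,0,0,0,0,0,0.1],[0,0,0,0,0,0,0.1]]]'
python3 go.py 0.4538 0.0688 0.1996 0.108
python3 - <<'E'
from h import *
a=shot("scene")
im=a["color"][110:180,215:305];cv2.imwrite("pics/l1.png",cv2.resize(im,(720,560),interpolation=cv2.INTER_CUBIC))
def red(im):
    h=cv2.cvtColor(im,cv2.COLOR_BGR2HSV)[140:165,220:260]
    m=cv2.inRange(h,(0,150,90),(6,255,255))|cv2.inRange(h,(174,150,90),(180,255,255))
    ys,xs=np.nonzero(m);return (xs.mean()+220,ys.mean()+140,len(xs))
def yel(im):
    h=cv2.cvtColor(im,cv2.COLOR_BGR2HSV)[135:170,245:285]
    ys,xs=np.nonzero(cv2.inRange(h,(22,150,60),(36,255,255)));return (xs.mean()+245,ys.mean()+135,len(xs))
i0=cv2.imread("pics/scene0.png")
r0,r1=red(i0),red(a["color"]);print(r0,r1,yel(a["color"]))
P0=onplane(a,r0[0],r0[1],.21);P1=onplane(a,r1[0],r1[1],.21);print(P0,P1,(P1-P0)@[-.108,.994,0])
K=onplane(a,*yel(a["color"])[:2],.233);print("knob",K,(K-[.5507,.0329,.233])@[-.108,.994,0])
E
```

```text
time: 20.9
ee_pos: [0.4542, 0.0679, 0.1996]
tcp_rot: [3.139, 0.001, 0.108]
force: [-0.1, -8.0, 5.2]
finger_gap: 0.0211
finger_force: 30.0
t 20.9 p [0.4542 0.0679 0.1996] rpy [3.1388e+00 8.0000e-04 1.0760e-01] F [-0.1 -8.   5.2] gap 0.0211 ff 30.00014781486243
units [-0.007 -0.019 -0.001] wz -0.004
(np.float64(230.66666666666666), np.float64(152.66666666666666), 3) (np.float64(237.0), np.float64(154.5), 2) (np.float64(264.4639175257732), np.float64(151.05154639175257), 97)
[ 0.55692371 -0.04003926  0.21      ] [ 0.55852702 -0.02165447  0.21      ] 0.018101325112767522
knob [0.55147936 0.0494835  0.233     ] 0.01639982684032103
```

View pics/l1.png

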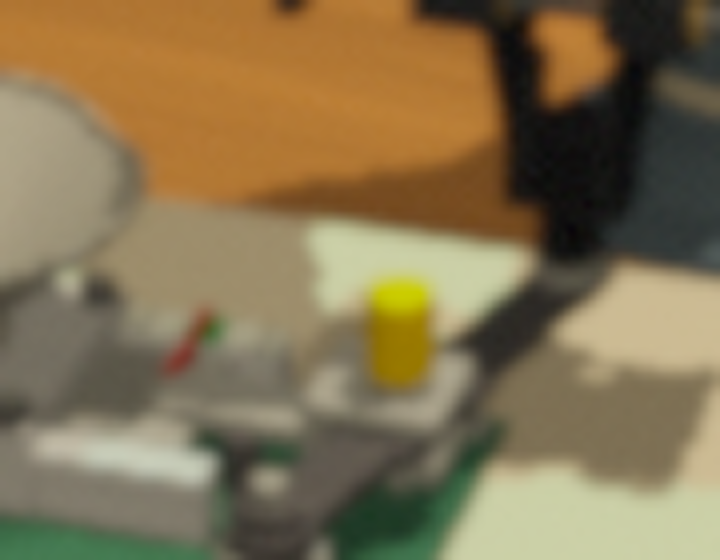

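The gate is about 17.5 mm open. The pointer tip at (205,318) is at the near half of the green patch at (215,330), and the pin is still seated. I'll nudge it to mid-band.

```bash
python3 -m pendant '[[[0.012,-0.04,0,0,0,0,0.1],[0.012,-0.04,0,0,0,0,0.1],[0,0,0,0,0,0,0.1],[0,0,0,0,0,0,0.1],[0,0,0,0,0,0,0.1],[0,0,0,0,0,0,0.1],[0,0,0,0,0,0,0.1],[0,0,0,0,0,0,0.1]]]' 30
python3 - <<'E'
from h import *
def yel(im):
    h=cv2.cvtColor(im,cv2.COLOR_BGR2HSV)[135:170,245:285]
    ys,xs=np.nonzero(cv2.inRange(h,(22,150,60),(36,255,255)));return np.array([(xs.min()+xs.max())/2+245,ys.mean()+135,xs.mean()+245])
a=shot("scene");f=yel(a["color"])
c=cv2.imread("pics/f2.png");h=cv2.cvtColor(c,cv2.COLOR_BGR2HSV);ys,xs=np.nonzero(cv2.inRange(h,(22,150,60),(36,255,255)));g=(xs.mean()+.5)/8-.5+215,(ys.mean()+.5)/8-.5+110
P=onplane(a,f[2],f[1],.233);Q=onplane(a,*g,.233);print(f,g,P,Q,(P-Q)@[-.108,.994,0])
print(robot.get_state()["force"],robot.get_state()["ee_pos"])
E
```

```text
time: 21.95
ee_pos: [0.455, 0.0718, 0.1996]
tcp_rot: [3.139, 0.001, 0.107]
force: [-0.8, -8.6, 4.7]
finger_gap: 0.0215
finger_force: 30.0
[265.         151.31067961 265.04854369] (np.float64(257.9069653228562), np.float64(150.35740519303042)) [0.55202713 0.05124607 0.233     ] [0.55470866 0.03363837 0.233     ] 0.017791653470392525
[-0.73589863 -9.21962538  5.1883446 ] [0.45499361 0.07183087 0.19954337]
```

```bash
python3 -c "
from rig import robot
print(robot.close_job())"
```

```text
the job is handed in; nothing more can be done
None
```

I put the pin fully home through the fork and lever with the gate still shut, then handed in with the gripper holding the handle and the gate at roughly 18–20 mm by camera, inside the 14–26 mm band; no verdict came back.

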